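Load the label dispenser and lock its end cap

TASK

Load the label dispenser from the cradle: slide the heavy wide roll with green labels onto the spindle first so that it lies next to the side plate, then the narrow roll with orange labels, then push the black end cap on until it bears on the rolls and the sprung brake plate behind them has given way about half its small travel, and let go so that the cap holds them there. The fit is close and the cap goes on stiffly: feel for it, never jam or ram anything home, and leave the other things on the counter alone.

Things in the scene. Friction and masses are not known exactly. Their poses are not given: they have to be found in the camera images.
- dispenser: Fixed charcoal label dispenser. Upright side plate, 96 mm wide, 140 high, carrying a level steel spindle, 22 mm thick, that sticks out 147.5 mm along the dispenser's -y axis, centre line 105 mm above the counter. Origin: on the counter under the centre line, in the plate's inner face; z up. Toothed tear bar 51 mm high along the front at x = -86 mm; foot 8 mm thick.
- wide_roll: Wide roll: white paper with green labels, 60 mm outside diameter, 40 mm wide, cardboard core with a 24 mm through bore (1 mm of play all round on the spindle). Origin at its centre; y is the bore's axis. Both faces alike. About 0.12 kg.
- narrow_roll: Narrow roll: tan paper with orange labels, 60 mm outside diameter, 25 mm wide, the same 24 mm bore. Origin at its centre; y is the bore's axis. Both faces alike. About 0.08 kg.
- end_cap: Black ribbed end cap (a collar) with a red ring on each face, 50 mm outside diameter, 30 mm long, 24 mm through bore. Origin at its centre; y is the bore's axis. Both faces alike. 0.06 kg. When let go on the spindle, the leaf spring lifts it about 1 mm and the brake pushes it back by up to about 1 mm.
- cradle: Fixed cradle: two level steel rails between wooden end blocks, 76 x 222 mm and 46 mm high overall. Rolls and cap stand in it in a row in any order, 64 mm from centre to centre, bores level and along its y axis. Roll centres lie 69 mm, the cap's 63 mm above the counter. Origin on the counter under the middle; z up.
- spindle_tip (a point): Centre of the spindle's free end, 105 mm above the counter; axes as the dispenser's (+y along the spindle to the side plate). Last 3.5 mm bevelled down to 17 mm across. A brass leaf spring, 4 mm proud on top from 102 to 126 mm out from the side plate, sloping down to 144 mm, rubs in each bore that passes (3 to 10 N of push) and grips the cap where it is left.
- brake (a point): Fixed point on the centre line 21 mm out from the side plate: innermost place of the grey brake plate's face (48 mm disc round the spindle's root). The guide behind it was clamped by the last user 0 to 11 mm further out (-y), not measured. The plate is sprung: 2 N at first touch, 1.5 N more per mm, hard stop after 4 mm. Loaded well it is in by about 2 mm.
- barcode_scanner: Bystander: black barcode scanner on a weighted foot, 130x100x218 mm.
- loyalty_cards: Bystander: stack of loyalty cards, 95x71x15 mm.
- espresso_cup: Bystander: white espresso cup, 78x99x55 mm.
- kitchen_timer: Bystander: white digital timer lying on its back, 69x72x21 mm.
- lid_stack: Bystander: stack of black cup lids, 69 mm across, 39 mm high.
- tape_roll: Bystander: roll of brown parcel tape lying flat, 92 mm across, 48 mm high.
- till_pen: Bystander: black pen lying on the counter, 133x19x12 mm.

How it is judged:
On the way, in this order (a step that is already met when the one before it is completed fails the run):
1. the wide roll is on the spindle, inside its gripping leaf spring (y of wide_roll in the frame of dispenser between -0.061 and -0.033 m and x of wide_roll in the frame of dispenser between -0.004 and 0.004 m and z of wide_roll in the frame of dispenser between 0.1 and 0.109 m), for 0.2 s.
2. then the narrow roll is on the spindle outside the wide one, inside the leaf spring too (all of step 1 and y of narrow_roll in the frame of dispenser between -0.0925 and -0.0665 m and x of narrow_roll in the frame of dispenser between -0.004 and 0.004 m and z of narrow_roll in the frame of dispenser between 0.1 and 0.109 m), for 0.2 s.
At the end, for the whole second after the job is handed in: On the spindle, out from the side plate: wide roll (centre 36 to 53 mm), narrow roll (68.5 to 85.5), end cap (96 to 113), centres within 4 mm of its centre line; the cap, let go, still presses on the narrow roll with 2.5 to 7.6 N (brake plate in by 0.3 to 3.7 mm of 4), all at rest (y of wide_roll in the frame of dispenser between -0.053 and -0.036 m and x of wide_roll in the frame of dispenser between -0.004 and 0.004 m and z of wide_roll in the frame of dispenser between 0.1 and 0.109 m and y of narrow_roll in the frame of dispenser between -0.0855 and -0.0685 m and x of narrow_roll in the frame of dispenser between -0.004 and 0.004 m and z of narrow_roll in the frame of dispenser between 0.1 and 0.109 m and y of end_cap in the frame of dispenser between -0.113 and -0.096 m and x of end_cap in the frame of dispenser between -0.004 and 0.004 m and z of end_cap in the frame of dispenser between 0.1 and 0.109 m and contact force between end_cap and narrow_roll between 2.5 and 7.6 N and linear speed of each of wide_roll, narrow_roll, end_cap below 0.01 m/s); the robot touches nothing.
It fails at once if a roll, the cap or the fingers are jammed on the dispenser with more than 25 N (contact force between any of wide_roll, narrow_roll, end_cap, the fingers and dispenser above 25 N).
It fails at once if the cap is rammed against the narrow roll, or the rolls against each other, with more than 12 N (contact force between end_cap and narrow_roll above 12 N or contact force between narrow_roll and wide_roll above 12 N).
It fails at once if a bystander is shifted by more than 30 mm (distance of any of barcode_scanner, loyalty_cards, espresso_cup, kitchen_timer, lid_stack, tape_roll, till_pen from where it was at the start of the episode above 0.03 m).
It also fails if it takes over 72 s, if anything falls off the work surface, if the arm or the gripper's body presses on something with over 40 N, if the wrist force passes 120 N, or if a joint passes its speed limit or range.

ROBOT

A 6-joint arm with a two-finger parallel gripper is mounted at the origin on a cart in front of the work surface, level with it; the furniture and walls round the work are solid. World frame = base frame: x ahead of the robot, y to its left, z up, the work surface at z = 0. Lengths are in m, angles in rad, forces in N, time in s.
With the tool pointing down it reaches from about 0.3 to 0.775 m from the base axis. Payload 14.6 kg.
Tool frame: the origin (TCP) lies midway between the tips of the shut fingers; the grasp point (between the pads) lies behind it (robot.pinch_z is the z of the grasp point in the tool frame, in m); z points along the fingers, y is the direction in which the jaws open and shut (so a half turn about z gives the same grasp; the last joint's range is limited). The gripper opens to 94 mm and grips with 3 to 60 N. Pads are 16 mm wide; open, the fingers measure 119 mm over their backs; the gripper's body (75 mm by 177 mm) begins 78 mm behind the grasp point.
Start: joints at [1.036, 0.3, 1.521, -0, 1.321, -0.067], TCP at [0.248, 0.491, 0.205] pointing down, gripper open.
Joint ranges: [-3.03, 3.03], [-0.79, 2.21], [0.23, 2.52], [-1.04, 4.18], [0, 3.07], [-2.55, 2.55]. Speed limits (rad/s): [2.22, 2.22, 2.57, 3.14, 3.14, 3.14].

INTERFACE

Orientations are given as a unit quaternion [x, y, z, w].
In Python, from cell import robot, viewer gives the robot as it stands. Calls block until the motion is done:
- robot.movep(position, orientation): joint-space move of the TCP to a pose.
- robot.move_straight(position, speed=0.15, ori=None): straight line of the TCP; ori=None keeps the orientation; speed is the mean speed in m/s.
- robot.goto_joints(angles): joint-space move.
- robot.gripper_to(opening, strength=None): finger opening in m; strength is the grip in N (None keeps the last); returns when the fingers have stopped.
- robot.pause(seconds).
- robot.inverse_kinematics(position, orientation): joint angles nearest the present ones, or None.
- viewer.grab_frame(name): name is "side" or "top" or "wrist"; returns a dict with "image" (420x560x3 uint8, red, green, blue), "K" (3x3 intrinsics, pixels), "k1" (the pictures are not rectified: a ray, as slopes to the right and down, at radius r is drawn at 1 + k1 r^2 times it, then the intrinsics apply), "rvec" (rotation vector, rad) and "tvec" (3), from world to camera coordinates, as OpenCV has them; the wrist camera has in their place "T_tool_cam" (4x4, takes a point from camera to tool coordinates, whose origin is the TCP and whose axes are the flange's). Camera axes: x right, y down, z forward; pixel columns grow to the right and rows downward; lengths in m; the calibration is good to about 2 mm. A picture is of the moment at which its call begins: read the wrist's pose just before it. There is no depth.
A pose or a line that the arm cannot do raises robot.MotionError and nothing moves.
- robot.hand_in(): hands the job in, once; it reports no verdict.
Readings, each from a call of its own:
- robot.current_time(): time.
- robot.current_qpos(): joint angles.
- robot.current_joint_vel(): joint speeds.
- robot.current_joint_torque(): joint torques, N m.
- robot.current_ee_pos(): TCP position.
- robot.current_orientation(): TCP orientation.
- robot.current_ft_force(): force on the tool from outside, world axes, zero at the start.
- robot.current_ft_torque(): the same for the moment, N m.
- robot.current_grip_width(): finger opening in m.
Only numpy, scipy, OpenCV 4.12 (cv2) and the standard library are available. Lean on these libraries where they do the work, as an engineer would, in place of code of your own. Each camera call takes 0.05 s, during which the arm holds its last target. There are 200 camera calls.

## Working session

There is one attempt and no reset: what is moved stays moved. The work goes in short steps, each a Python script; the robot and the scene stay as the last script left them, time stands still between calls to the robot, and variables do not carry over. Pictures are saved under pics/ and viewed, about 8 in all and at most 12, crops included, and the job is handed in when it is done.

```bash
mkdir -p pics; ls
python3 - <<'E'
from cell import robot, viewer
import cv2,numpy as np
for n in ("top","side"):
    f=viewer.grab_frame(n); cv2.imwrite(f"pics/{n}0.png",f["image"][:,:,::-1])
    R=cv2.Rodrigues(np.array(f["rvec"]))[0]; print(n,f["K"],f["k1"],-R.T@np.array(f["tvec"]).ravel(),R[2])
f=viewer.grab_frame("wrist");print(f["T_tool_cam"],f["K"],f["k1"],robot.pinch_z,robot.current_orientation(),robot.current_time(),robot.current_grip_width())
E
```

```text
pics
top [[498.11436916   0.         285.23936079]
 [  0.         498.11436916 211.66643191]
 [  0.           0.           1.        ]] -0.09303444686723836 [ 0.50330347 -0.05466554  1.41612882] [ 0.08901827  0.00218299 -0.9960276 ]
side [[501.29501663   0.         268.52563984]
 [  0.         501.29501663 210.17446561]
 [  0.           0.           1.        ]] 0.053722287393904125 [ 0.26876347 -1.03778134  0.97523905] [ 0.26145827  0.72073463 -0.64201337]
[[-4.69399017e-04 -9.71034613e-01 -2.38938402e-01  7.01234857e-02]
 [ 9.99999325e-01 -7.09647514e-04  9.19457054e-04  9.88074313e-05]
 [-1.06238667e-03 -2.38937809e-01  9.71034291e-01 -1.78646217e-01]
 [ 0.00000000e+00  0.00000000e+00  0.00000000e+00  1.00000000e+00]] [[365.14101057   0.         280.40622083]
 [  0.         365.14101057 206.5540253 ]
 [  0.           0.           1.        ]] -0.049594563470477936 -0.0188 [ 2.31770094e-01  9.72770495e-01 -4.17885686e-04 -1.16017593e-04] 0.15 0.0939772769336551
```

View pics/top0.png

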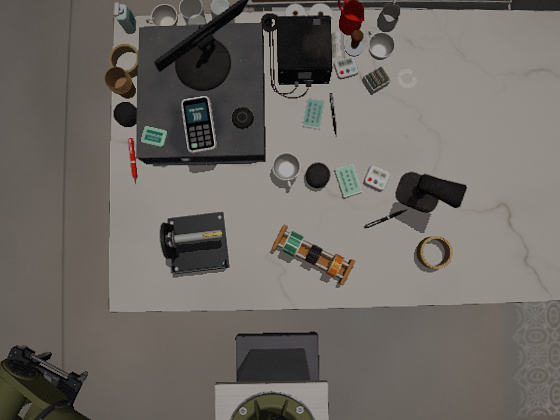

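View pics/side0.png

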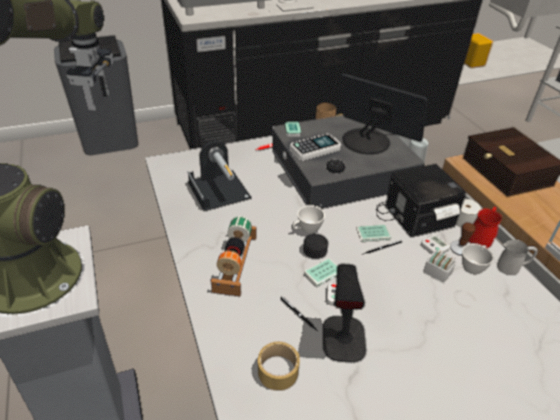

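```bash
cat > h.py <<'E'
from cell import robot, viewer
import numpy as np, cv2
from scipy.spatial.transform import Rotation as Rot
def down(a):  # tool pointing down, tool x at world angle a
    x=np.array([np.cos(a),np.sin(a),0]); z=np.array([0,0,-1.]); return Rot.from_matrix(np.c_[x,np.cross(z,x),z]).as_quat()
def cam(f,p=None,q=None):  # R,t : world = R c + t
    if "rvec" in f:
        R=cv2.Rodrigues(np.array(f["rvec"],float))[0].T; return R,-R@np.array(f["tvec"]).ravel()
    T=np.array(f["T_tool_cam"]); Rt=Rot.from_quat(q).as_matrix(); return Rt@T[:3,:3],Rt@T[:3,3]+p
def pix2w(uv,K,k1,R,t,z):
    d=cv2.undistortPoints(np.array(uv,float).reshape(-1,1,2),np.array(K),np.array([k1,0,0,0.])).reshape(-1,2)
    r=np.c_[d,np.ones(len(d))]@R.T; s=(np.asarray(z)-t[2])/r[:,2]; return t+r*np.asarray(s).reshape(-1,1)
def w2pix(P,K,k1,R,t):
    c=(np.atleast_2d(P)-t)@R
    return cv2.projectPoints(c.reshape(-1,1,3),np.zeros(3),np.zeros(3),np.array(K),np.array([k1,0,0,0.]))[0].reshape(-1,2)
def shot(n):
    p=np.array(robot.current_ee_pos());q=np.array(robot.current_orientation());f=viewer.grab_frame("wrist")
    R,t=cam(f,p,q); cv2.imwrite(f"pics/{n}.png",f["image"][:,:,::-1]); np.savez(f"pics/{n}.npz",K=f["K"],k1=f["k1"],R=R,t=t)
def load(n):
    d=np.load(f"pics/{n}.npz"); return d["K"],float(d["k1"]),d["R"],d["t"]
E
python3 - <<'E'
from h import *
f=viewer.grab_frame("top");R,t=cam(f)
P=pix2w([(294,243),(314,254),(336,264),(222,233),(168,240)],f["K"],f["k1"],R,t,[.09,.085,.09,.113,.113])
print(P.round(3)); c=P[1]; s=P[3]
t0=robot.current_time()
robot.movep([s[0],s[1]+.03,.26],down(np.pi/2)); shot("w1"); print(robot.current_time()-t0)
robot.movep([c[0],c[1],.24],down(np.arctan2(*(P[0]-P[2])[1::-1]))); shot("w2"); print(robot.current_time()-t0, robot.current_qpos())
E
```

```text
[[ 0.538 -0.073  0.09 ]
 [ 0.507 -0.126  0.085]
 [ 0.479 -0.183  0.09 ]
 [ 0.567  0.115  0.113]
 [ 0.552  0.258  0.113]]
1.7833
2.9082999999999997 [-3.10964242e-01  2.13534534e-01  1.54812464e+00  1.82709004e-04
  1.37975663e+00  1.74053866e-01]
```

View pics/w1.png

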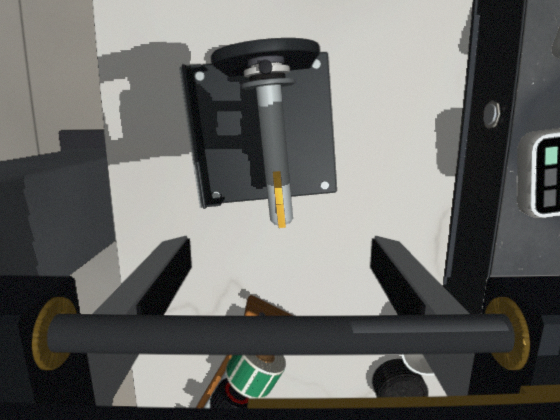

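View pics/w2.png

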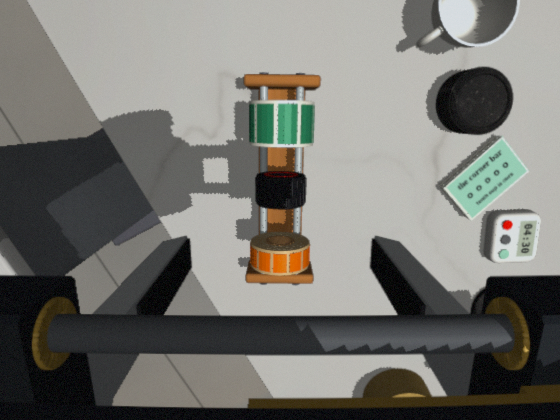

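Run:
```python
from h import *
c=load("w2")
P=pix2w([(249,124),(314,124),(281.5,102),(281.5,146),(256,190),(306,190),(281,208),(281,272),(244,76),(320,76),(247,282),(313,282)],*c,[.069,.069,.099,.099,.063,.063,.088,.099,.046,.046,.046,.046])
print(P.round(4)); print("t",c[3])
print("cr",P[8:].mean(0))
a=P[8:10].mean(0)-P[10:].mean(0);print("yaw",np.degrees(np.arctan2(a[1],a[0])),np.linalg.norm(a))
s=load("w1");print("t1",s[3])
Q=pix2w([(258,90),(281,90),(269,215),(292,215),(280.5,227)],*s,.105);print(Q.round(4))
m=[Q[:2].mean(0),Q[2:4].mean(0)];a=m[0]-m[1];print(m,np.degrees(np.arctan2(a[1],a[0])))
im=cv2.imread("pics/w1.png")[30:240,180:350]
A=cv2.resize(im,None,fx=3,fy=3)[:600]
im=cv2.imread("pics/w2.png")[60:290,235:330];B=cv2.resize(im,None,fx=3,fy=3)[:600]
B=cv2.copyMakeBorder(B,0,600-B.shape[0],0,0,0) if B.shape[0]<600 else B
cv2.imwrite("pics/crop.png",np.hstack([A,B])[:, :800])
```

```text
[[ 0.5102 -0.0548  0.069 ]
 [ 0.5641 -0.0832  0.069 ]
 [ 0.5458 -0.0524  0.099 ]
 [ 0.5285 -0.0851  0.099 ]
 [ 0.4848 -0.114   0.063 ]
 [ 0.5287 -0.1372  0.063 ]
 [ 0.501  -0.1363  0.088 ]
 [ 0.4732 -0.189   0.099 ]
 [ 0.5262 -0.0118  0.046 ]
 [ 0.5916 -0.0463  0.046 ]
 [ 0.4234 -0.2028  0.046 ]
 [ 0.4882 -0.237   0.046 ]]
t [ 0.53855863 -0.06336234  0.41881376]
cr [ 0.50734116 -0.12448198  0.046     ]
yaw 61.630428434855 0.2169175378293309
t1 [0.56592858 0.21562358 0.43856675]
[[0.5466 0.2392 0.105 ]
 [0.5668 0.2392 0.105 ]
 [0.5556 0.1258 0.105 ]
 [0.5773 0.1258 0.105 ]
 [0.5665 0.114  0.105 ]]
[array([0.55667084, 0.23922338, 0.105     ]), array([0.56645464, 0.12583189, 0.105     ])] 94.93145723262734
```

View pics/crop.png

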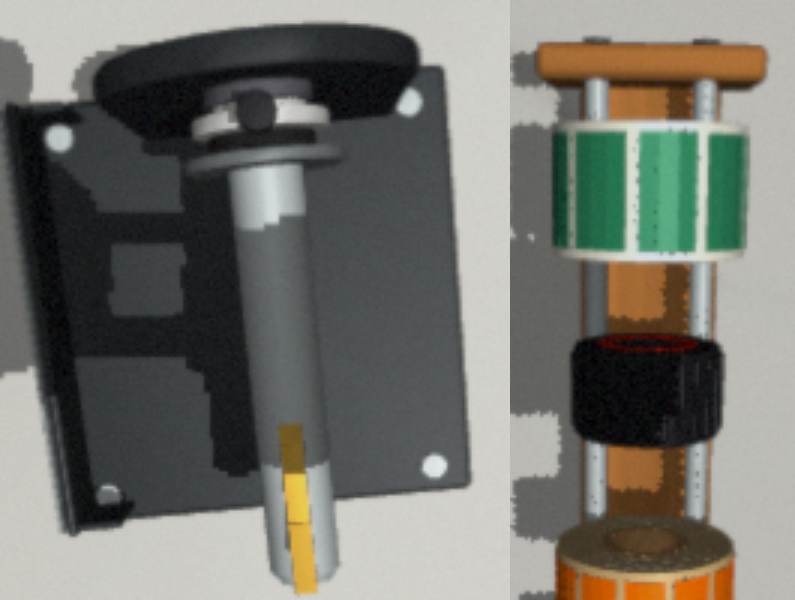

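```bash
cat >> h.py <<'E'
CY=np.radians(61.8); DY=np.radians(94.9); d=np.array([np.cos(DY),np.sin(DY),0])
TIP=np.array([.5673,.1145,.105]); PZ=np.array([0,0,-.0188])
def pick(c,zc,grip=25):
    g=np.array([c[0],c[1],zc])+PZ
    robot.gripper_to(.085)
    robot.movep(g+[0,0,.10],down(CY)); robot.move_straight(g,.12)
    robot.gripper_to(.03,grip); print("grip",robot.current_grip_width())
    robot.move_straight(g+[0,0,.10],.15); print("lift",robot.current_grip_width(),np.round(robot.current_ft_force(),2))
E
python3 - <<'E'
from h import *
pick((.537,-.069),.069)
robot.movep(TIP+PZ-d*.06+[0,0,.03],down(DY)); robot.move_straight(TIP+PZ-d*.033,.1)
shot("w3"); print(robot.current_ft_force(),robot.current_ee_pos(),robot.current_time())
cv2.imwrite("pics/w3c.png",cv2.resize(cv2.imread("pics/w3.png")[130:330,150:410],None,fx=3,fy=3))
E
```

```text
grip 0.058771135691443106
lift 0.059299423374913465 [ 0.09 -0.09 -0.44]
[-0.35703196 -0.17028106 -0.41210542] [0.5702666  0.08157486 0.08639167] 7.525
```

View pics/w3c.png

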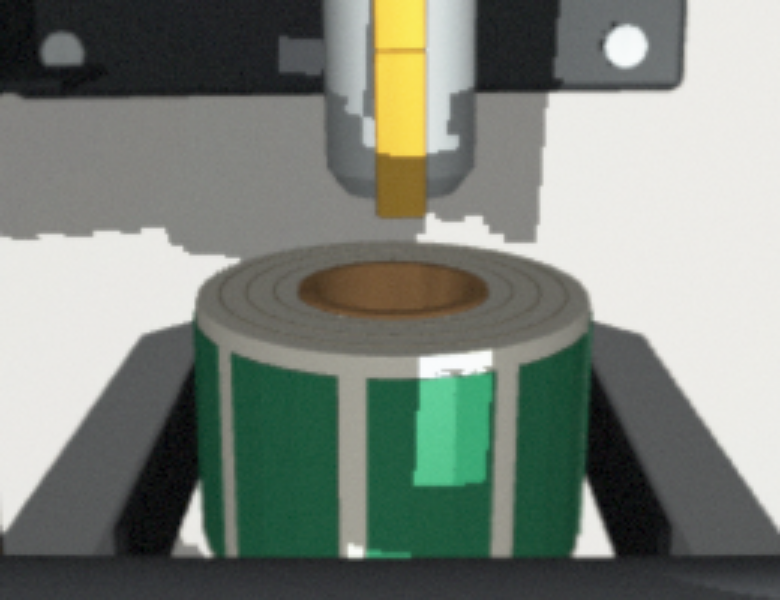

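```bash
cat >> h.py <<'E'
n=np.array([-d[1],d[0],0])*-1   # tool y (≈ world +x)
def force(k=3):
    return np.mean([np.array(robot.current_ft_force()) for _ in range(k)],0)
def out():  # grasp point distance from side plate, by estimate
    return .1475-(np.array(robot.current_ee_pos())-TIP)@d
def push(stop_out,step,F0,limit=12,rise=None,speed=.04,gain=6e-5,log=1):
    """Step along the spindle, giving way sideways/vertically; stop at stop_out, hard limit, or axial resistance>rise."""
    tgt=np.array(robot.current_ee_pos()); i=0; z0=tgt[2]
    while True:
        o=out(); f=force()-F0; a,l,v=-f@d,f@n,f[2]
        if i%log==0: print(f"{robot.current_time():.2f} out {o*1e3:.1f} ax {a:.1f} lat {l:.1f} z {v:.1f}  dz {(tgt[2]-z0)*1e3:.2f}")
        if abs(a)>limit or abs(l)>limit or abs(v)>25: print("LIMIT",o,a,l,v); return a
        if rise is not None and a>rise: print("TOUCH",o,a,l,v); return a
        if o<=stop_out: return a
        s=min(step,o-stop_out+1e-4)
        tgt=tgt+d*s
        if abs(l)>1: tgt=tgt+n*np.clip(l*gain,-3e-4,3e-4)
        if abs(v)>1.5: tgt[2]=np.clip(tgt[2]+np.clip(v*gain,-3e-4,3e-4),z0-8e-4,z0+12e-4)
        robot.move_straight(tgt,speed); i+=1
E
sed -i 's/^TIP=.*/TIP=np.array([.5684,.1146,.105]); PZ=np.array([0,0,-.0188])/' h.py
python3 - <<'E'
from h import *
robot.move_straight(TIP+PZ-d*.028,.05); robot.pause(.2); F0=force(); print(F0,out()); np.save("F0.npy",F0)
push(.150,.002,F0,limit=8)
E
```

```text
[-0.26053973 -0.15418497 -1.59893884] 0.1755921306070189
7.97 out 175.6 ax 0.0 lat 0.0 z 0.0  dz 0.00
8.22 out 173.5 ax 0.0 lat -0.3 z 0.1  dz 0.00
8.47 out 171.5 ax 0.1 lat -0.4 z 0.0  dz 0.00
8.72 out 169.5 ax -0.1 lat 0.1 z 0.4  dz 0.00
8.97 out 167.5 ax -0.2 lat 0.5 z 0.7  dz 0.00
9.22 out 165.5 ax 0.2 lat 0.8 z -0.3  dz 0.00
9.47 out 163.5 ax -0.2 lat 0.0 z 0.8  dz 0.00
9.72 out 161.5 ax 0.0 lat 0.4 z 1.7  dz 0.00
9.97 out 159.5 ax 1.0 lat -0.7 z 2.7  dz 0.10
10.22 out 157.5 ax 1.4 lat -0.6 z 5.2  dz 0.27
10.47 out 155.5 ax 0.8 lat -0.4 z 4.6  dz 0.57
10.72 out 153.5 ax 3.3 lat 0.2 z 6.0  dz 0.84
10.97 out 151.5 ax 2.3 lat -0.7 z 5.4  dz 1.14
11.22 out 150.0 ax 3.5 lat 0.2 z 5.5  dz 1.20
```

Run:
```python
from h import *
F0=np.load("F0.npy")
push(.058,.005,F0,limit=12,speed=.05,log=2)
b=-(force()-F0)@d; print("base",b)
push(.036,.001,F0,limit=8,rise=b+1.6,gain=1e-4)
```

```text
11.22 out 150.0 ax 3.5 lat 0.2 z 5.5  dz 0.00
11.72 out 139.5 ax -3.1 lat -0.0 z 1.0  dz 0.54
12.22 out 130.2 ax 3.1 lat -0.7 z -0.5  dz 0.54
12.72 out 120.3 ax 5.4 lat -0.8 z -0.0  dz 0.54
13.22 out 110.5 ax 5.3 lat -0.6 z 0.6  dz 0.54
13.72 out 100.4 ax 5.1 lat -0.7 z -0.4  dz 0.54
14.22 out 90.4 ax 4.7 lat -1.2 z 0.1  dz 0.54
14.72 out 80.2 ax 3.3 lat 0.7 z -0.9  dz 0.54
15.22 out 69.4 ax -1.7 lat -2.1 z -4.4  dz 0.39
15.72 out 59.5 ax -2.3 lat -2.6 z -2.3  dz -0.10
16.23 out 58.0 ax 0.1 lat -1.5 z -0.6  dz -0.24
base -0.0707132171649487
16.48 out 57.8 ax -0.1 lat -0.7 z 0.8  dz 0.00
16.73 out 56.7 ax 1.1 lat -1.0 z -0.4  dz 0.00
16.98 out 55.7 ax -0.6 lat -0.3 z -0.3  dz 0.00
17.23 out 54.7 ax 1.1 lat -0.5 z -1.1  dz 0.00
17.48 out 53.7 ax -0.4 lat -0.4 z 0.1  dz 0.00
17.73 out 52.7 ax -0.6 lat 0.2 z 0.7  dz 0.00
17.98 out 51.7 ax -0.1 lat -0.7 z -0.9  dz 0.00
18.23 out 50.7 ax -0.6 lat -0.6 z 0.2  dz 0.00
18.48 out 49.7 ax 0.3 lat -1.3 z -0.6  dz 0.00
18.73 out 48.7 ax 0.5 lat -0.7 z -0.4  dz 0.00
18.98 out 47.7 ax 0.6 lat 0.3 z -0.5  dz 0.00
19.23 out 46.8 ax 0.1 lat 0.1 z -0.3  dz 0.00
19.48 out 45.7 ax -0.4 lat 0.5 z 0.1  dz 0.00
19.73 out 44.7 ax 0.1 lat -0.1 z -0.4  dz 0.00
19.98 out 43.7 ax -0.1 lat -0.2 z -0.7  dz 0.00
20.23 out 42.7 ax -0.1 lat -0.9 z -1.1  dz 0.00
20.48 out 41.7 ax 0.6 lat -0.8 z 0.2  dz 0.00
20.73 out 40.8 ax 0.8 lat -1.1 z -0.7  dz 0.00
20.98 out 39.9 ax 2.5 lat 0.3 z -0.8  dz 0.00
TOUCH 0.039919206456997536 2.4792560397879853 0.29651717002982925 -0.8070202325976534
```

```bash
cat >> h.py <<'E'
def release():
    p=np.array(robot.current_ee_pos()); robot.gripper_to(.09); robot.move_straight(p+[0,0,.075],.15)
def bring(half):
    robot.movep(TIP+PZ-d*(half+.02)+[0,0,.03],down(DY)); robot.move_straight(TIP+PZ-d*(half+.006),.1); robot.pause(.2)
    F0=force(); np.save("F0.npy",F0); print("t",robot.current_time(),"out",out(),"F0",F0.round(2)); return F0
E
python3 - <<'E'
from h import *
release(); print(robot.current_time(), robot.current_ft_force())
pick((.4775,-.181),.069)
F0=bring(.0125)
a=push(.140,.002,F0,limit=8,log=2)
E
```

```text
22.2917 [ 1.51072455  0.2749104  -0.43202541]
grip 0.058880568648064145
lift 0.05904034446835863 [ 0.1   0.35 -0.27]
t 28.225 out 0.16624367261867515 F0 [ 0.55 -0.01 -1.3 ]
28.23 out 166.2 ax 0.0 lat 0.0 z 0.0  dz 0.00
28.73 out 162.1 ax -0.0 lat -0.9 z 1.3  dz 0.00
29.23 out 158.2 ax 0.6 lat 0.3 z 0.7  dz 0.00
29.73 out 154.1 ax 0.5 lat -1.2 z 0.5  dz 0.00
30.23 out 150.1 ax -0.8 lat -0.3 z 0.7  dz 0.00
30.73 out 146.2 ax 1.5 lat -1.0 z 5.5  dz 0.18
31.23 out 142.3 ax 3.5 lat -0.6 z 3.7  dz 0.78
31.73 out 140.3 ax 7.8 lat 0.3 z 1.6  dz 1.19
LIMIT 0.1400416767002814 8.818544659788316 -0.3417869787971643 0.8569135763092519
```

Run:
```python
from h import *
F0=np.load("F0.npy")
push(.124,.002,F0,limit=15,log=1)
```

```text
31.98 out 140.0 ax 8.8 lat -0.3 z 0.9  dz 0.00
32.23 out 138.4 ax 6.2 lat -0.7 z 3.3  dz 0.00
32.48 out 136.5 ax 6.2 lat 0.5 z 2.2  dz 0.20
32.73 out 134.6 ax 7.6 lat -0.3 z 2.6  dz 0.33
32.98 out 132.2 ax 4.3 lat 0.2 z -1.1  dz 0.48
33.23 out 130.5 ax 7.0 lat 1.4 z -2.3  dz 0.48
33.48 out 128.4 ax 6.9 lat 0.7 z -0.5  dz 0.35
33.73 out 126.5 ax 7.4 lat -0.1 z -0.5  dz 0.35
33.98 out 124.6 ax 8.1 lat -0.8 z 0.6  dz 0.35
34.23 out 124.1 ax 9.8 lat 0.6 z 0.2  dz 0.35
34.48 out 124.0 ax 9.3 lat 0.1 z -0.0  dz 0.35
34.73 out 124.0 ax 9.0 lat -0.3 z 0.3  dz 0.35
```

Run:
```python
from h import *
F0=np.load("F0.npy")
push(.082,.005,F0,limit=15,speed=.05,log=2)
push(.077,.002,F0,limit=8,gain=1e-4,rise=2.5)
push(.068,.001,F0,limit=8,rise=1.8,gain=1e-4)
shot("w4");print(robot.current_time())
```

```text
34.73 out 124.0 ax 9.0 lat -0.3 z 0.3  dz 0.00
35.23 out 114.1 ax 5.5 lat 0.4 z 0.8  dz 0.19
35.73 out 104.0 ax 4.6 lat 0.4 z 1.4  dz 0.19
36.23 out 93.9 ax 3.2 lat -0.7 z 0.9  dz 0.19
36.73 out 83.4 ax -1.9 lat -1.2 z -1.0  dz 0.19
37.23 out 82.1 ax -0.8 lat -0.9 z -1.6  dz -0.00
37.48 out 82.0 ax -0.2 lat -2.5 z -1.7  dz 0.00
37.73 out 79.8 ax -0.4 lat -1.0 z 0.0  dz -0.17
37.98 out 77.8 ax -1.0 lat -1.2 z 0.9  dz -0.17
38.23 out 77.0 ax -0.1 lat -0.8 z 0.5  dz -0.17
38.48 out 77.0 ax -0.3 lat -1.2 z 1.4  dz -0.17
38.48 out 77.0 ax -0.3 lat -1.2 z 1.4  dz 0.00
38.73 out 75.9 ax 0.4 lat -0.8 z -0.2  dz 0.00
38.98 out 74.9 ax 0.1 lat 0.3 z -0.0  dz 0.00
39.23 out 73.9 ax 0.1 lat -0.2 z 0.1  dz 0.00
39.48 out 72.9 ax -0.2 lat -1.2 z 1.5  dz 0.00
39.73 out 71.9 ax 0.2 lat -1.2 z -0.2  dz 0.00
39.98 out 71.1 ax 3.4 lat -0.3 z 0.2  dz 0.00
TOUCH 0.07112082571395804 3.3510528274798927 -0.324119279053313 0.17219883211565779
40.025
```

Run:
```python
from h import *
release()
pick((.507,-.1256),.063,35)
F0=bring(.015)
push(.152,.004,F0,limit=8,log=2)
push(.126,.002,F0,limit=16,log=1)
```

```text
grip 0.049092705922061615
lift 0.04901846716444618 [-0.25 -0.65 -0.37]
t 46.9 out 0.16874998118588924 F0 [-0.17 -0.08 -0.35]
46.90 out 168.7 ax 0.0 lat 0.0 z 0.0  dz 0.00
47.40 out 160.5 ax 0.3 lat 0.0 z 0.3  dz 0.00
47.90 out 152.5 ax -0.7 lat -1.1 z 1.9  dz 0.00
48.40 out 152.0 ax 1.4 lat -0.2 z 1.5  dz 0.32
48.40 out 152.0 ax 1.4 lat -0.2 z 1.5  dz 0.00
48.65 out 149.9 ax 2.3 lat -0.8 z 3.7  dz 0.00
48.90 out 147.9 ax 2.9 lat -0.6 z 4.6  dz 0.22
49.15 out 146.0 ax 3.6 lat -0.4 z 4.7  dz 0.50
49.40 out 144.1 ax 5.3 lat -0.3 z 2.3  dz 0.78
49.65 out 142.3 ax 6.0 lat -0.1 z 2.3  dz 0.91
49.90 out 140.4 ax 6.6 lat -0.4 z 0.0  dz 1.05
50.15 out 138.4 ax 6.7 lat -1.1 z 1.3  dz 1.05
50.40 out 135.8 ax 1.6 lat 0.5 z -0.9  dz 1.05
50.65 out 134.3 ax 4.6 lat -0.1 z -0.9  dz 1.05
50.90 out 132.4 ax 7.5 lat -0.2 z -1.1  dz 1.05
51.15 out 130.5 ax 6.8 lat -1.1 z -1.3  dz 1.05
51.40 out 128.6 ax 7.4 lat -0.5 z 0.4  dz 1.05
51.65 out 126.6 ax 7.5 lat -0.8 z -1.2  dz 1.05
51.90 out 126.1 ax 9.0 lat -0.7 z -1.3  dz 1.05
52.15 out 126.0 ax 9.1 lat -1.0 z -0.7  dz 1.05
```

Run:
```python
from h import *
F0=np.load("F0.npy")
push(.108,.004,F0,limit=14,log=2)
push(.101,.001,F0,limit=13,log=1)
```

```text
52.15 out 126.0 ax 9.1 lat -1.0 z -0.7  dz 0.00
52.65 out 118.2 ax 4.7 lat -0.5 z 2.0  dz 0.00
53.15 out 110.2 ax 4.6 lat 0.5 z 0.6  dz 0.12
53.65 out 108.1 ax 6.8 lat -0.4 z 1.7  dz 0.12
54.15 out 108.0 ax 9.6 lat 0.9 z -0.5  dz 0.22
54.15 out 108.0 ax 9.6 lat 0.9 z -0.5  dz 0.00
54.40 out 107.6 ax 8.2 lat -0.3 z 1.4  dz 0.00
54.65 out 106.6 ax 8.2 lat -0.6 z 1.1  dz 0.00
54.90 out 105.5 ax 6.9 lat 1.2 z 1.5  dz 0.00
55.15 out 104.6 ax 7.7 lat -0.1 z 1.4  dz 0.09
55.40 out 103.6 ax 8.5 lat -0.7 z 1.6  dz 0.09
55.65 out 102.7 ax 7.7 lat -0.0 z 0.9  dz 0.19
55.90 out 101.7 ax 8.4 lat -0.6 z 0.8  dz 0.19
56.15 out 100.9 ax 8.3 lat 0.1 z 0.2  dz 0.19
```

Run:
```python
from h import *
F0=np.load("F0.npy")
push(.0965,.0008,F0,limit=17,rise=12.6)
shot("w5"); print(robot.current_time(), robot.current_grip_width())
im=cv2.imread("pics/w5.png")[0:260,130:430]; cv2.imwrite("pics/w5c.png",cv2.resize(im,None,fx=2.3,fy=2.3))
```

```text
56.15 out 100.9 ax 8.3 lat 0.1 z 0.2  dz 0.00
56.40 out 100.8 ax 8.7 lat -1.0 z 2.3  dz 0.00
56.65 out 100.3 ax 10.5 lat -0.9 z 0.7  dz 0.14
56.90 out 99.7 ax 10.6 lat -0.0 z 2.1  dz 0.14
57.15 out 99.1 ax 13.0 lat -0.8 z 0.9  dz 0.26
TOUCH 0.09911515494405698 12.954772404850921 -0.8386005757367229 0.8975646033206923
57.2 0.0491465162784082
```

View pics/w5c.png

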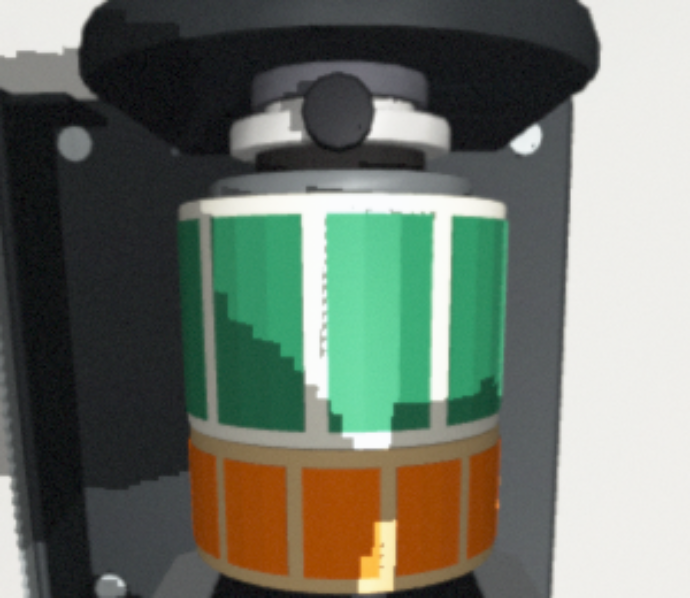

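Run:
```python
from h import *
F0=np.load("F0.npy")
push(.0980,.0005,F0,limit=17,rise=14.8)
robot.pause(.2); print("hold",-(force(5)-F0)@d,out())
```

```text
57.20 out 99.1 ax 13.1 lat -0.8 z -0.2  dz 0.00
57.45 out 99.2 ax 7.4 lat -0.9 z 2.8  dz 0.00
57.70 out 99.1 ax 10.4 lat 0.5 z 0.9  dz 0.17
57.95 out 98.9 ax 12.4 lat -0.0 z 1.6  dz 0.17
58.20 out 98.6 ax 13.9 lat 0.7 z 0.1  dz 0.26
58.45 out 98.2 ax 14.1 lat -0.5 z 0.6  dz 0.26
58.70 out 98.0 ax 15.1 lat -0.1 z 0.5  dz 0.26
TOUCH 0.09797421592879274 15.10341865135106 -0.1006784378785377 0.4697412298189551
hold 14.985907690718223 0.0979707937704758
```

Run:
```python
from h import *
p=np.array(robot.current_ee_pos()); robot.gripper_to(.09); robot.pause(.1); print("after open",(force()-np.load("F0.npy")).round(1))
robot.move_straight(p+[0,0,.09],.15); robot.move_straight(p+[0,0,.14]-d*.06,.15); robot.pause(.2); shot("w6"); print(robot.current_time(),robot.current_ft_force())
im=cv2.imread("pics/w6.png")[0:260,130:430]; cv2.imwrite("pics/w6c.png",cv2.resize(im,None,fx=2.3,fy=2.3))
```

```text
after open [-0.1 -0.5  0.8]
61.4583 [-1.14749264  1.16517132 -0.75420606]
```

View pics/w6c.png

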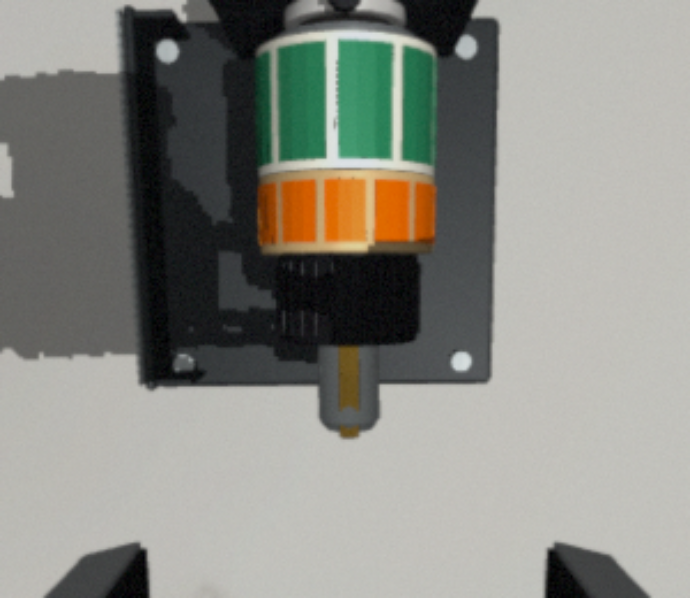

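```bash
python3 -c "
from cell import robot
robot.hand_in(); print(robot.current_time())"
```

```text
the job is handed in; nothing more can be done
the job is handed in; nothing more can be done
```

The dispenser is loaded and handed in at about 61.5 s of the 72 s allowed. The wide green roll went on first, then the narrow orange roll, then the end cap.

**Rolls:** I pushed each one past the leaf spring in short steps, giving way to side and vertical forces. The wide roll met the brake at about 40 mm out. The narrow roll met it at about 71 mm, roughly where the wide roll's position put it. My distance scale is probably 1–2 mm off: the wide roll's touch reading is about 1 mm below the least possible value of 41 mm.

**Cap:** Resistance from the spring was steady at about 8 N, and contact with the narrow roll came at about 100.6 mm out. I pushed about 2.6 mm further, to 15 N total. That means roughly 6–7 N on the rolls before letting go. The readings were noisy by about 1 N, with one jump during a step.

**Last checks:** The final picture shows both rolls and the cap touching face to face and centred on the spindle, with the gripper open and clear. I could not measure how far the cap sprang back after release. The remaining force between cap and roll is my estimate from the push, about 4.5–6 N against the required 2.5–7.6 N. I also did not take a final picture of the other things on the counter, but no contact with them was planned or felt.

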